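# Light the tin candle

## Robot

A 6-joint arm with a two-finger parallel gripper is mounted at the origin on the work surface. World frame = base frame: x ahead of the robot, y to its left, z up, the work surface at z = 0. Lengths are in m, angles in rad, forces in N, time in s.
With the tool pointing down it reaches from about 0.275 to 0.975 m from the base axis. Payload 8.4 kg.
Tool frame: the origin (TCP) lies at the very end of the fingers, on their centre line; the grasp point (between the pads) lies ctrl.pinch_z behind it (ctrl.pinch_z is the distance from the TCP to the grasp point, in m); z points along the fingers, y is the line along which they close (so a half turn about z gives the same grasp; the last joint's range is limited). The gripper opens to 92 mm and grips with 3 to 60 N. Pads are 20 mm wide; open, the fingers measure 128 mm over their backs; the gripper's body (75 mm by 189 mm) begins 69 mm behind the grasp point.
Start: joints at [1.27, 0.353, 1.633, -0, 1.155, -0.002], TCP at [0.184, 0.597, 0.215] pointing down, gripper open.
Joint ranges: [-2.63, 2.63], [-0.92, 2.1], [0.06, 2.66], [-1.3, 4.44], [0, 2.69], [-3.02, 3.02]. Speed limits (rad/s): [2.22, 2.22, 2.79, 3.14, 3.14, 3.14].

## Interface

Orientations are given as a rotation vector (axis times angle).
In Python, from bench import ctrl gives the robot as it stands.
- The arm moves only by the tool step_arm, never from a script. Its argument "commands" is a list that holds one entry, the list of rows, each a list of 6 numbers: the shift along the tool's x, y, z as a fraction of full scale, then the turn, a rotation vector about the tool's x, y, z as a fraction of full scale. In form: [[[tx, ty, tz, ax, ay, az], ...]]. A call has 1 to 12 rows; each row shifts and turns the commanded pose from where the row before left it, along the tool's axes as they then stand; what a row does not reach is not made up. Full scale, the value 1, is 40 mm for a shift and 60 degrees for a turn. A row lasts 1/12 s, in which the tool goes at most 41.7 mm and 7.16 degrees, less where a joint would pass 70% of its speed; a pose out of reach is approached as far as the arm can. A call with a number of a shift or a turn outside -1 to 1 is refused whole. A call with a gripper value outside its range is refused whole. "claw" is the opening, from 0 (shut) to 1 (fully open), set as the call begins (left out, the last holds). The fingers move at their own pace and stop on an object; "force" is the grip in N (left out, the last holds). Time passes only in rows, so rows that do not move let the fingers close. It gives the time, the measured TCP pose, the force, the opening and the grip force at its end, in the units of the state.
- ctrl.get_state(): the state, without advancing time (a new reading comes with each control period).
- ctrl.get_image(name): name is "scene" or "side" or "wrist"; returns a dict with "color" (384x512x3 uint8, red, green, blue), "z_map" (384x512 float32, m along the optical axis (not along the pixel's ray), 0 where there is no reading), "fx", "fy", "cx", "cy" (pixels), "world_from_camera" (4x4, takes a point from camera to world coordinates); the wrist camera has in their place "mount" (4x4, takes a point from camera to tool coordinates, whose origin is the TCP and whose axes are the flange's). Camera axes: x right, y down, z forward; pixel columns grow to the right and rows downward; lengths in m; the calibration is good to about 2 mm. A picture is of the moment at which its call begins: read the wrist's pose just before it.
- ctrl.hand_in(): hands the job in; it is judged then, once.
The state is a dict: "time_s": time; "q": joint angles; "joint_velocities": joint speeds; "joint_torque": joint torques, N m; "eef_pos": TCP position; "eef_rot": TCP orientation; "contact_force": force on the tool from outside, world axes, zero at the start; "moment": the same for the moment, N m; "gripper_width": opening from 0.0 (shut) to 1.0 (fully open); "gripper_force": force on a finger pad.
Only numpy, scipy, OpenCV 4.12 (cv2) and the standard library are available. Lean on these libraries where they do the work, as an engineer would, in place of code of your own. Each camera call takes 0.05 s, during which the arm holds its last target. There are 200 camera calls.

## Task

Lever the candle tin's hinged lid up with the blade of the spreading knife until it stands open nearly upright, keeping the gripper off the lid, then lay the knife flat on the counter. Draw the stick lighter up out of its wooden stand, tip it to a slant of about 45 degrees with the nozzle pointing down, and finish while holding it there, still and in the air, with the nozzle's tip right at the candle's wick (within about 15 mm), the lighter touching neither tin nor wax. Leave the other tableware where it is.

Things in the scene. Friction and masses are not known exactly. Their poses are not given: they have to be found in the camera images.
- tin: square steel candle tin, 104 x 104 mm, rim at 60 mm height, fixed; origin at the centre of its underside, x horizontal from front (robot's side) to hinge side, z up. Its front wall (x = -52 mm, 3 mm thick) has a middle notch 60 mm wide, open from 50 to 60 mm height: the gap under the closed lid where a blade goes in. Wax inside up to 43 mm height.
- lid_plate (a joint): the tin's lid, a flat steel plate 3 mm thick, 114 mm from hinge to front edge, 108 mm wide, underside at 60 mm height when closed; rad: 0 closed, grows as its front edge rises, stop at 1.9. The hinge runs along the tin's y through lid_hinge. It is stiff (0.05 N m) and stays where it is left; under 2 N at the front edge moves it.
- lid_hinge (a point): point on the lid's hinge line, in the middle of the tin's rear edge: 55 mm behind the tin's centre (tin x = +55 mm), 60 mm above the counter, level with the closed lid's underside; axes as the tin's
- lid_front (a point): middle of the lid's front edge, on its underside, 114 mm from the hinge; moves with the lid; when closed it overhangs the tin's front wall by 7 mm
- wick (a point): top of the candle's wick, inside the tin over its centre, 56 mm above the counter (13 mm above the wax, 4 mm below the rim); under the lid until it is opened; the wick itself gives no resistance
- knife: spreading knife (wooden handle, thin steel blade) lying flat on the counter, 195 mm long, 70 g; origin on the counter under the joint of handle and blade, x towards the blade's tip, z up. Handle x = -100 to 0 mm, 22 mm wide, 16 mm high; blade 0 to +95 mm, 18 mm wide, 2.5 mm thick, flat, its mid-plane 8 mm above the underside.
- knife_tip (a point): tip of the knife's blade, at x = +95 mm, z = 8 mm of the knife
- stand: lighter stand: light wooden block 80 x 80 mm, 85 mm high, fixed to the counter, with an upright hole 15 mm wide, 80 mm deep in its top centre; origin at the centre of its underside
- lighter: stick lighter, 90 g, 170 mm long, upright in the stand: steel nozzle 8 mm thick, 75 mm long, down in the hole; above it a straight grey handle 95 mm long, 30 mm (its x) by 20 mm (its y), resting on the block's top, from 85 to 180 mm above the counter. Origin at the nozzle's tip (10 mm above the counter at the start), z from nozzle to handle.
- nozzle_tip (a point): tip of the lighter's nozzle (the lighter's origin)
- mug: bystander, loose: white mug, 80 mm wide, 95 mm high; origin at the underside
- glass: bystander, loose: drinking glass, 68 mm wide, 110 mm high; origin at the underside
- salt: bystander, loose: white ceramic salt shaker, 44 mm wide, 80 mm high; origin at the underside
- pepper: bystander, loose: dark wooden pepper mill, 52 mm wide, 145 mm high; origin at the underside
- spoon: bystander, loose: steel spoon, 170 mm long, lying on the counter between the robot and the tin; origin at the underside
- plate: bystander, loose: white plate, 190 mm wide, 18 mm high; origin at the underside
- jar: bystander, loose: amber glass jar with a steel cap, 72 mm wide, 100 mm high; origin at the underside
Not all that is in view belongs to the job. Of the things like the knife, leave any that is yellow; of the rest the smaller one is meant.

How it is judged:
By the outcome, as a careful person would: the job done as asked, in the order asked, and still so for the second after the job is handed in, while the arm keeps its last pose, push and grip.
It also fails if it takes over 59 s, if anything falls off the work surface, if the arm or the gripper's body presses on something with over 40 N, if the wrist force passes 120 N, or if a joint passes its speed limit or range.

## Working session

There is one attempt and no reset: what is moved stays moved. The work goes in short steps, Python scripts to look and compute and a tool call to move; the robot and the scene stay as the last step left them, time stands still between calls to the robot, and variables do not carry over. Pictures are saved under pics/ and viewed, at most 10 in all, crops included, and the job is handed in when it is done.

Besides the shell and the picture viewer there is one more tool, called after "Call:" as name(argument=value, ...) on one line, values as JSON. step_arm: Moves the arm, as the interface text tells. Its arguments: {"type":"object","properties":{"commands":{"type":"array"},"claw":{"type":"number"},"force":{"type":"number"}},"required":["commands"]}

```bash
mkdir -p pics; ls
python3 - <<'E'
from bench import ctrl
import cv2,numpy as np,pickle
s=ctrl.get_state();print(s,ctrl.pinch_z)
d={}
for n in("scene","side"):
    i=ctrl.get_image(n);d[n]=i
    print(n,i["fx"],i["cx"],i["cy"],np.round(i["world_from_camera"],3).tolist())
pickle.dump(d,open("d0.pkl","wb"))
cv2.imwrite("pics/a.png",np.vstack([cv2.resize(d[n]["color"][...,::-1],(800,600))[:,:] for n in d])[:600])
cv2.imwrite("pics/b.png",cv2.resize(d["side"]["color"][...,::-1],(800,600)))
E
```

```text
pics
{'time_s': 0.0, 'q': array([ 1.26963420e+00,  3.53640764e-01,  1.63415081e+00,  3.26744514e-05,
        1.15521010e+00, -2.41140119e-03]), 'joint_velocities': array([-1.66409340e-03, -2.61088113e-04, -4.09614927e-04, -3.12253374e-04,
       -4.13658015e-05, -2.79647589e-04]), 'joint_torque': array([-2.03952986e-03, -5.93835282e+01, -3.34221697e+01,  6.95651863e-02,
        2.36809283e-02, -1.73643471e-04]), 'eef_pos': array([0.18379854, 0.59682709, 0.21386118]), 'eef_rot': array([-4.67517639e-01, -3.10636487e+00,  2.18057122e-03]), 'contact_force': array([-0.63588843, -1.20336213,  1.35346451]), 'moment': array([ 0.01281196,  0.04156319, -0.02882543]), 'gripper_force': 0.0, 'gripper_width': 0.9998436747960967} 0.0187
scene 399.03571402782666 255.2826894166485 191.90907757623827 [[0.853, 0.446, -0.271, 0.924], [0.522, -0.721, 0.456, -0.757], [0.008, -0.53, -0.848, 1.379], [0.0, 0.0, 0.0, 1.0]]
side 443.47962783355183 250.99947787714603 192.23466412498132 [[-0.907, -0.246, 0.341, -0.027], [-0.42, 0.573, -0.704, 1.035], [-0.022, -0.782, -0.623, 1.049], [0.0, 0.0, 0.0, 1.0]]
```

View pics/a.png

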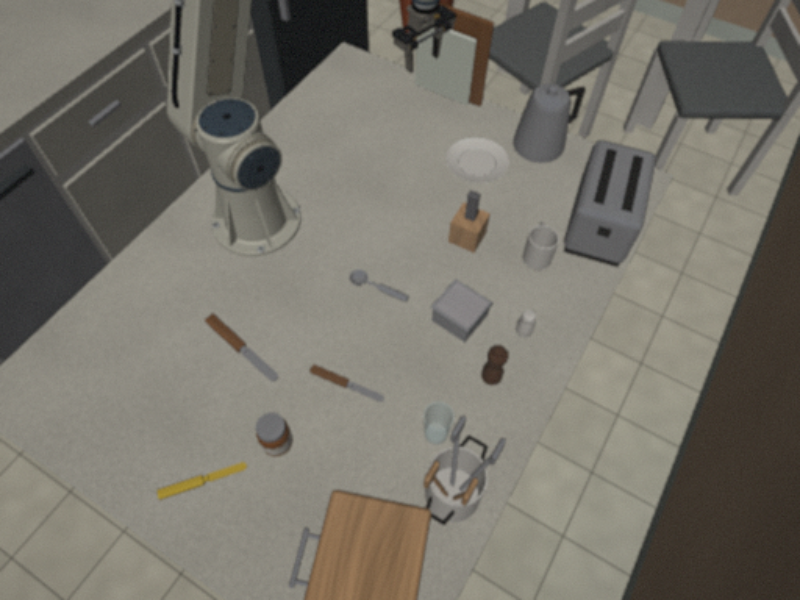

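View pics/b.png

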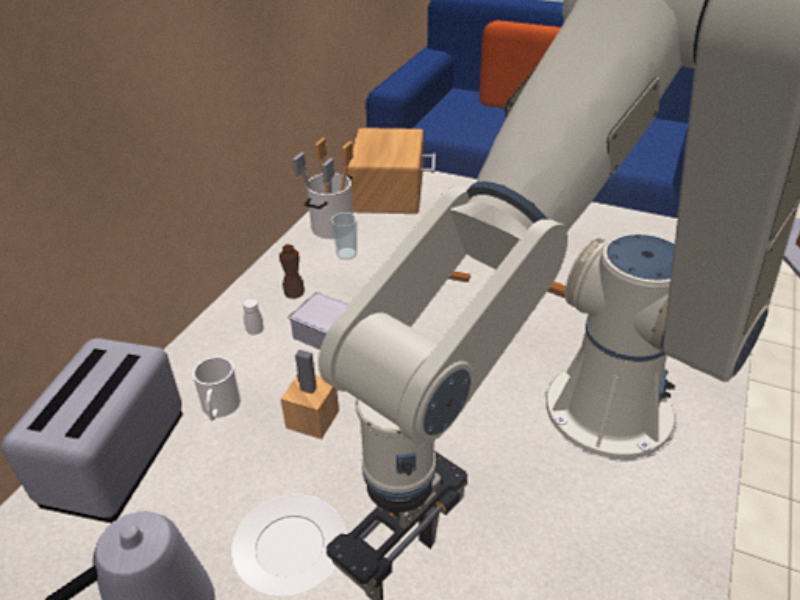

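The scene view shows three knives, in pixels of the 800x600 view. The large brown one is at (240,345), the smaller brown one at (345,383) and the yellow one at (200,480). The yellow one is excluded, and of the two brown ones the smaller at (345,383) is meant. The tin is at (461,310), the stand at (469,227), the lighter at (473,205) and the spoon at (378,285). I'll confirm in an enlarged crop and measure.

```bash
cat > h.py <<'E'
import numpy as np,cv2,pickle
from scipy.spatial.transform import Rotation as R
def pts(i,T=None):
    T=i["world_from_camera"] if T is None else T
    z=i["z_map"];v,u=np.mgrid[:z.shape[0],:z.shape[1]]
    p=np.stack([(u-i["cx"])/i["fx"]*z,(v-i["cy"])/i["fy"]*z,z],-1)
    return p@T[:3,:3].T+T[:3,3]
def ray(i,uv,h,T=None):
    T=i["world_from_camera"] if T is None else T
    uv=np.atleast_2d(uv).astype(float)
    d=np.stack([(uv[:,0]-i["cx"])/i["fx"],(uv[:,1]-i["cy"])/i["fy"],np.ones(len(uv))],-1)@T[:3,:3].T
    return T[:3,3]+d*((h-T[2,3])/d[:,2])[:,None]
E
python3 - <<'E'
from h import *
d=pickle.load(open("d0.pkl","rb"));i=d["scene"];P=pts(i);c=i["color"]
hsv=cv2.cvtColor(c,cv2.COLOR_RGB2HSV)
cr=c[120:265,125:355,::-1];cv2.imwrite("pics/c.png",cv2.resize(cr,None,fx=3.4,fy=3.4,interpolation=cv2.INTER_CUBIC))
def box(u0,v0,u1,v1):
    m=np.zeros(c.shape[:2],bool);m[v0:v1,u0:u1]=1;return m
# brown handles
m=((hsv[...,0]<20)&(hsv[...,1]>100)&box(125,190,250,265)).astype(np.uint8)
n,l,st,ce=cv2.connectedComponentsWithStats(m)
for k in range(1,n):
    if st[k,4]<30: continue
    v,u=np.nonzero(l==k);w=ray(i,np.c_[u,v],0.012)[:,:2];r=cv2.minAreaRect(w.astype(np.float32));print("brown",ce[k],st[k,4],r,P[l==k][:,2].mean())
def rep(name,m):
    q=P[m];r=cv2.minAreaRect(q[:,:2].astype(np.float32));print(name,len(q),np.median(q,0),r)
z=P[...,2]
rep("lid",(z>.055)&(z<.072)&box(270,175,320,220))
rep("standtop",(z>.08)&(z<.092)&box(280,125,318,165)&(hsv[...,1]>80))
rep("lightertop",(z>.168)&box(290,115,315,150))
for y in(1,):
  m=(z>.02)&(P[...,0]>.2)&(z<.3)
  n,l,st,ce=cv2.connectedComponentsWithStats(m.astype(np.uint8))
  for k in range(1,n):
    if st[k,4]>60: q=P[l==k];print(ce[k].round(),st[k,4],np.median(q,0).round(3),q.min(0).round(3),q.max(0).round(3))
# blade of small knife: line points
print(ray(i,[[199,236],[221,245],[245,255]],.01))
E
```

```text
brown [143.50898204 212.26946108] 167 ((0.1636674404144287, -0.33165791630744934), (0.024038303643465042, 0.12353946268558502), 79.35189056396484) 0.020572904715213686
brown [209.97959184 240.05102041] 98 ((0.4533386528491974, -0.2935725152492523), (0.09071585536003113, 0.01671457104384899), 7.087127685546875) 0.028984373619383698
lid 730 [0.6429842  0.01985198 0.06344677] ((0.6412574648857117, 0.02230796217918396), (0.11133496463298798, 0.11793933063745499), 82.93162536621094)
standtop 190 [0.5466873  0.2475434  0.08426338] ((0.536480724811554, 0.25882282853126526), (0.07871090620756149, 0.07903746515512466), 2.5888335704803467)
lightertop 46 [0.53886607 0.25595965 0.17773527] ((0.719597578048706, -0.2430782914161682), (0.031297288835048676, 1.1063804626464844), 20.057241439819336)
[367.   6.] 241 [0.391 1.289 0.047] [0.346 1.256 0.02 ] [0.449 1.465 0.115]
[300.  35.] 1330 [0.265 0.746 0.177] [0.2   0.724 0.02 ] [0.323 0.774 0.3  ]
[350.  76.] 1435 [0.57  0.656 0.129] [0.476 0.619 0.02 ] [0.631 0.812 0.218]
[391. 128.] 3195 [0.839 0.419 0.18 ] [0.725 0.343 0.021] [0.938 0.647 0.192]
[300. 141.] 578 [0.542 0.249 0.083] [0.494 0.216 0.02 ] [0.578 0.304 0.186]
[346. 156.] 447 [0.73  0.289 0.065] [0.691 0.257 0.02 ] [0.77  0.364 0.1  ]
[295. 197.] 852 [0.643 0.013 0.063] [ 0.58  -0.038  0.02 ] [0.706 0.083 0.075]
[337. 205.] 141 [0.799 0.063 0.06 ] [0.776 0.05  0.02 ] [0.819 0.088 0.086]
[317. 232.] 286 [ 0.789 -0.094  0.104] [ 0.762 -0.109  0.021] [ 0.811 -0.06   0.145]
[496. 333.] 3415 [ 1.411 -0.153  0.118] [ 1.408 -0.315  0.02 ] [1.415 0.312 0.288]
[280. 268.] 369 [ 0.741 -0.269  0.077] [ 0.711 -0.312  0.02 ] [ 0.776 -0.247  0.117]
[175. 277.] 476 [ 0.457 -0.492  0.097] [ 0.415 -0.522  0.02 ] [ 0.482 -0.452  0.106]
[248. 340.] 6163 [ 0.791 -0.566  0.149] [ 0.634 -0.722  0.02 ] [ 0.901 -0.286  0.246]
[[ 0.40789542 -0.30109456  0.01      ]
 [ 0.49940238 -0.2882292   0.01      ]
 [ 0.59702514 -0.27516575  0.01      ]]
```

View pics/c.png

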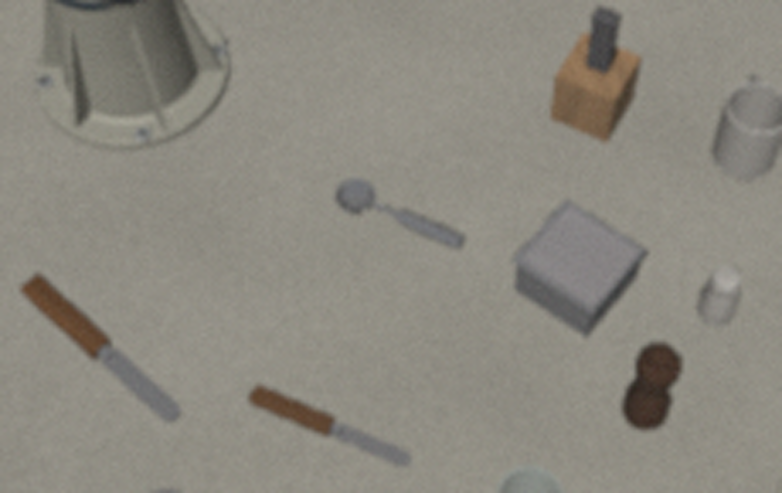

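The crop confirms it: at crop pixel (330,425) is a knife clearly shorter than the other brown one at (100,345), and it isn't yellow. Next I'll move to a viewpoint above the tin and stand for a wrist picture.

```bash
cat >> h.py <<'E'
def Rt(z,y):
    """tool rotation with tool z and y along given world directions"""
    z=np.array(z,float);z/=np.linalg.norm(z);y=np.array(y,float);y-=z*(y@z);y/=np.linalg.norm(y)
    return np.c_[np.cross(y,z),y,z]
def yaw(a): a=np.radians(a);return [np.cos(a),np.sin(a),0]
def go(p0,R0,p1,R1,N):
    """constant row (fractions of full scale) that takes pose 0 to pose 1 in N rows"""
    dl=R0.T@(np.array(p1)-p0);w=R.from_matrix(R0.T@R1).as_rotvec()/N
    S=sum(R.from_rotvec(w*k).as_matrix() for k in range(N))
    t=np.linalg.solve(S,dl)
    print(N,np.round(np.r_[t/.04,np.degrees(w)/60],4).tolist())
def now():
    from bench import ctrl
    s=ctrl.get_state();print(round(s["time_s"],2),s["eef_pos"].round(4),s["q"].round(3),"w",round(s["gripper_width"],3),s["contact_force"].round(1))
    return s["eef_pos"],R.from_rotvec(s["eef_rot"]).as_matrix()
E
python3 - <<'E'
from h import *
p,r=now()
print(r.round(3))
go(p,r,[.5,.1,.40],Rt([0,0,-1],yaw(-10)),20)
from bench import ctrl
print(ctrl.get_image("wrist")["mount"].round(3))
E
```

```text
0.1 [0.1839 0.5969 0.2139] [ 1.27   0.354  1.634 -0.     1.155 -0.002] w 0.997 [ 0.5  0.  -0.1]
[[-0.956  0.294 -0.   ]
 [ 0.294  0.956 -0.001]
 [-0.    -0.001 -1.   ]]
20 [-0.8043, -0.0148, -0.2324, -0.0, 0.0, 0.0691]
[[-0.001 -0.972 -0.236  0.067]
 [ 1.    -0.001  0.     0.001]
 [-0.001 -0.236  0.972 -0.17 ]
 [ 0.     0.     0.     1.   ]]
```

Call:
step_arm(commands=[[[-0.8,-0.015,-0.235,0,0,0.069],[-0.8,-0.015,-0.235,0,0,0.069],[-0.8,-0.015,-0.235,0,0,0.069],[-0.8,-0.015,-0.235,0,0,0.069],[-0.8,-0.015,-0.235,0,0,0.069],[-0.8,-0.015,-0.235,0,0,0.069],[-0.8,-0.015,-0.235,0,0,0.069],[-0.8,-0.015,-0.235,0,0,0.069],[-0.8,-0.015,-0.235,0,0,0.069],[-0.8,-0.015,-0.235,0,0,0.069],[-0.8,-0.015,-0.235,0,0,0.069],[-0.8,-0.015,-0.235,0,0,0.069]]])

```text
time_s: 1.15
eef_pos: [0.4658, 0.3519, 0.3275]
eef_rot: [-1.734, -2.62, 0.001]
contact_force: [1.0, 0.9, -0.1]
gripper_width: 1.003
gripper_force: 0.0
```

Call:
step_arm(commands=[[[-0.8,-0.015,-0.235,0,0,0.069],[-0.8,-0.015,-0.235,0,0,0.069],[-0.8,-0.015,-0.235,0,0,0.069],[-0.8,-0.015,-0.235,0,0,0.069],[-0.8,-0.015,-0.235,0,0,0.069],[-0.8,-0.015,-0.235,0,0,0.069],[-0.8,-0.015,-0.235,0,0,0.069],[-0.8,-0.015,-0.235,0,0,0.069],[0,0,0,0,0,0],[0,0,0,0,0,0],[0,0,0,0,0,0]]])

```text
time_s: 2.07
eef_pos: [0.4985, 0.1032, 0.4023]
eef_rot: [-2.405, -2.021, -0.0]
contact_force: [-0.8, -0.1, 0.3]
gripper_width: 1.001
gripper_force: 0.0
```

Run:
```python
from h import *
from bench import ctrl
p,r=now()
i=ctrl.get_image("wrist");T=np.eye(4);T[:3,:3]=r;T[:3,3]=p;W=T@i["mount"]
pickle.dump((i,W),open("w1.pkl","wb"))
cv2.imwrite("pics/w1.png",cv2.resize(i["color"][...,::-1],(800,600)))
go(p,r,[.485,-.29,.2],Rt([0,0,-1],yaw(-82.5)),16)
```

```text
2.07 [0.4985 0.1032 0.4023] [0.201 0.038 1.617 0.    1.487 0.374] w 1.001 [-0.8 -0.1  0.3]
16 [-0.489, 0.4398, 0.3159, -0.0, -0.0, 0.0756]
```

View pics/w1.png

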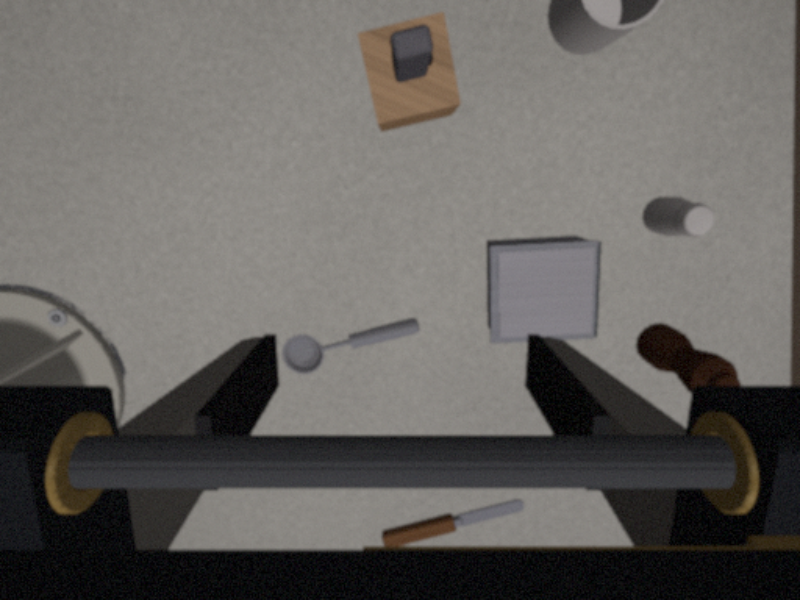

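The wrist view shows the lid (495-600, 240-340), the stand (410,72) with the lighter's top at (412,40), and the knife (385,540)-(522,504). I'll measure those.

Run:
```python
from h import *
i,W=pickle.load(open("w1.pkl","rb"));c=i["color"];P=pts(i,W);z=P[...,2]
hsv=cv2.cvtColor(c,cv2.COLOR_RGB2HSV)
def b(u0,v0,u1,v1):
    m=np.zeros(z.shape,bool);k=.64;m[int(v0*k):int(v1*k),int(u0*k):int(u1*k)]=1;return m
def rep(n,m,h,rank=False):
    m=cv2.morphologyEx(m.astype(np.uint8),cv2.MORPH_OPEN,np.ones((2,2)))
    v,u=np.nonzero(m);w=ray(i,np.c_[u,v],h,W)[:,:2].astype(np.float32);print(n,len(w),cv2.minAreaRect(w),np.median(z[m>0]).round(4))
rep("lid",b(470,220,620,350)&(z>.05)&(z<.075),.063)
rep("stand",b(345,0,475,150)&(z>.075)&(z<.095)&(hsv[...,1]>60),.085)
rep("lighter",b(380,10,440,90)&(z>.165),.18)
rep("handle",b(370,490,470,545)&(hsv[...,1]>90),.016)
g=cv2.cvtColor(c,cv2.COLOR_RGB2GRAY)
print(c[int(522*.64),int(420*.64)],c[int(512*.64),int(490*.64)],c[int(500*.64),int(420*.64)])
print("tips",ray(i,np.array([[522,503],[455,522]])*.64,.009,W))
```

```text
lid 4289 ((0.639533519744873, 0.02339794486761093), (0.10789580643177032, 0.11627938598394394), 83.0661849975586) 0.0632
stand 2467 ((0.5344370007514954, 0.2617560029029846), (0.07912939041852951, 0.08002350479364395), 2.9261889457702637) 0.0844
lighter 524 ((0.53331059217453, 0.26092201471328735), (0.02983643300831318, 0.021734487265348434), 3.052347183227539) 0.1787
handle 447 ((0.4538879990577698, -0.28579309582710266), (0.09523995220661163, 0.02460392564535141), 6.633100986480713) 0.0147
[51 45 39] [111 110 118] [136 130 126]
tips [[ 0.59386472 -0.27012938  0.009     ]
 [ 0.50253711 -0.28355072  0.009     ]]
```

Call:
step_arm(commands=[[[-0.49,0.44,0.315,0,0,0.0755],[-0.49,0.44,0.315,0,0,0.0755],[-0.49,0.44,0.315,0,0,0.0755],[-0.49,0.44,0.315,0,0,0.0755],[-0.49,0.44,0.315,0,0,0.0755],[-0.49,0.44,0.315,0,0,0.0755],[-0.49,0.44,0.315,0,0,0.0755],[-0.49,0.44,0.315,0,0,0.0755],[-0.49,0.44,0.315,0,0,0.0755],[-0.49,0.44,0.315,0,0,0.0755],[-0.49,0.44,0.315,0,0,0.0755],[-0.49,0.44,0.315,0,0,0.0755]]], claw=0.6)

```text
time_s: 3.12
eef_pos: [0.5365, -0.1991, 0.2499]
eef_rot: [-3.063, -0.697, 0.001]
contact_force: [0.8, -0.6, 0.0]
gripper_width: 0.598
gripper_force: 0.0
```

Call:
step_arm(commands=[[[-0.49,0.44,0.315,0,0,0.0755],[-0.49,0.44,0.315,0,0,0.0755],[-0.49,0.44,0.315,0,0,0.0755],[-0.49,0.44,0.315,0,0,0.0755],[0,0,0,0,0,0],[0,0,0,0,0,0],[0,0,0,0,0,0]]])

```text
time_s: 3.7
eef_pos: [0.4859, -0.2899, 0.2008]
eef_rot: [-3.134, -0.212, 0.0]
contact_force: [-0.6, 0.2, 0.2]
gripper_width: 0.599
gripper_force: 0.0
```

Run:
```python
from h import *
from bench import ctrl
p,r=now()
i=ctrl.get_image("wrist");T=np.eye(4);T[:3,:3]=r;T[:3,3]=p;W=T@i["mount"]
pickle.dump((i,W),open("w2.pkl","wb"))
cv2.imwrite("pics/w2.png",cv2.resize(i["color"][...,::-1],(800,600)))
```

```text
3.7 [ 0.4859 -0.2899  0.2008] [-5.410e-01  2.760e-01  1.776e+00  1.000e-03  1.091e+00  8.950e-01] w 0.599 [-0.6  0.2  0.2]
```

View pics/w2.png

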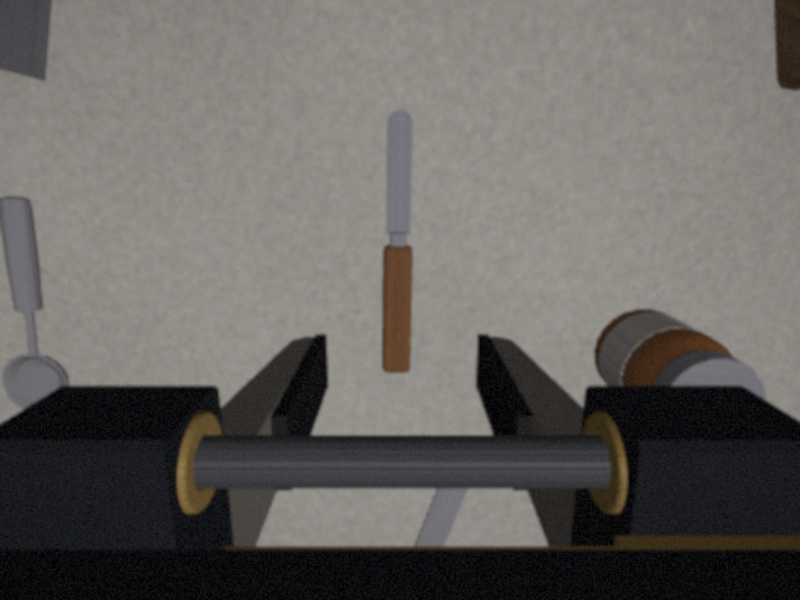

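The wrist view shows the knife upright in the image and well aligned: tip at (399,110), joint at (398,242), butt at (397,372).

Run:
```python
from h import *
i,W=pickle.load(open("w2.pkl","rb"))
t=ray(i,np.array([[399.5,110]])*.64,.009,W)[0];j=ray(i,np.array([[398,246],[397,372]])*.64,.016,W)
print(t,j,np.degrees(np.arctan2(*(t-j[1])[1::-1])),np.linalg.norm((t-j[1])[:2]))
a=6.9;d=np.array(yaw(a)); o=(t-.095*d+j[0]+j[1]+.1*d)/3;print("o",o)
p,r=now();g=o-.022*d;g[2]=.004
go(p,r,g,Rt([0,0,-1],yaw(a-90)),12)
```

```text
[ 0.59507878 -0.27236205  0.009     ] [[ 0.50161603 -0.2838257   0.016     ]
 [ 0.4043563  -0.29601491  0.016     ]] 7.06956121441575 0.192183562829702
o [ 0.50200497 -0.28386733  0.01366667]
3.75 [ 0.4862 -0.2898  0.2012] [-0.54   0.275  1.775  0.     1.091  0.895] w 0.602 [-0.1 -0.2 -0.3]
12 [-0.0116, -0.0084, 0.4108, -0.0, -0.0, 0.0012]
```

Call:
step_arm(commands=[[[-0.012,-0.008,0.5,0,0,0.001],[-0.012,-0.008,0.5,0,0,0.001],[-0.012,-0.008,0.5,0,0,0.001],[-0.012,-0.008,0.5,0,0,0.001],[-0.012,-0.008,0.5,0,0,0.001],[-0.012,-0.008,0.5,0,0,0.001],[-0.012,-0.008,0.5,0,0,0.001],[-0.012,-0.008,0.5,0,0,0.001],[-0.012,-0.008,0.5,0,0,0.001],[-0.012,-0.008,0.25,0,0,0.001],[-0.012,-0.008,0.17,0,0,0.001],[0,0,0,0,0,0]]])

```text
time_s: 4.75
eef_pos: [0.4794, -0.2871, 0.0034]
eef_rot: [-3.135, -0.192, 0.002]
contact_force: [-0.7, -0.1, 0.0]
gripper_width: 0.602
gripper_force: 0.0
```

Call:
step_arm(commands=[[[0,0,0,0,0,0],[0,0,0,0,0,0],[0,0,0,0,0,0],[0,0,0,0,0,0],[0,0,0,0,0,0],[0,0,0,0,0,0],[0,0,0,0,0,0],[0,0,0,0,0,0],[0,0,0,0,0,0]]], claw=0, force=50)

```text
time_s: 5.5
eef_pos: [0.4797, -0.2882, 0.0048]
eef_rot: [3.135, 0.19, 0.001]
contact_force: [-1.6, 0.3, 5.7]
gripper_width: 0.232
gripper_force: 50.0
```

```bash
cat >> h.py <<'E'
TY=-7.0;TC=np.array([.642,.0228,0]);TX=np.array(yaw(TY))
E
python3 - <<'E'
from h import *
p,r=now(); u=np.array([0,0,.1])
r1=Rt([0,0,-1],yaw(TY-90))
tip=TC-.1*TX;g=tip-.117*TX;g[2]=.0515+.05
go(p+u,r,g,r1,14)
E
```

```text
5.5 [ 0.4797 -0.2882  0.0048] [-0.544  0.535  1.916 -0.     0.689  0.906] w 0.232 [-1.6  0.3  5.7]
14 [-0.0901, -0.6049, 0.0057, 0.0, -0.0, 0.0166]
```

Call:
step_arm(commands=[[[0,0,-0.3,0,0,0],[0,0,-0.5,0,0,0],[0,0,-0.5,0,0,0],[0,0,-0.5,0,0,0],[0,0,-0.5,0,0,0],[0,0,-0.2,0,0,0],[0,0,0,0,0,0]]])

```text
time_s: 6.08
eef_pos: [0.4806, -0.2888, 0.1065]
eef_rot: [3.134, 0.19, 0.005]
contact_force: [0.2, 0.1, -0.3]
gripper_width: 0.237
gripper_force: 50.0
```

Call:
step_arm(commands=[[[-0.09,-0.605,0,0,0,0.0166],[-0.09,-0.605,0,0,0,0.0166],[-0.09,-0.605,0,0,0,0.0166],[-0.09,-0.605,0,0,0,0.0166],[-0.09,-0.605,0,0,0,0.0166],[-0.09,-0.605,0,0,0,0.0166],[-0.09,-0.605,0,0,0,0.0166],[-0.09,-0.605,0,0,0,0.0166],[-0.09,-0.605,0,0,0,0.0166],[-0.09,-0.605,0,0,0,0.0166],[-0.09,-0.605,0,0,0,0.0166],[-0.09,-0.605,0,0,0,0.0166]]])

```text
time_s: 7.08
eef_pos: [0.4277, 0.0018, 0.1033]
eef_rot: [3.138, -0.139, -0.003]
contact_force: [0.2, -0.3, -0.7]
gripper_width: 0.232
gripper_force: 50.0
```

Call:
step_arm(commands=[[[-0.09,-0.605,0,0,0,0.0166],[-0.09,-0.605,0,0,0,0.0166],[0,0,0.3,0,0,0],[0,0,0.4,0,0,0],[0,0,0.4,0,0,0],[0,0,0.2,0,0,0],[0,0,0,0,0,0],[0,0,0,0,0,0],[0,0,0,0,0,0]]])

```text
time_s: 7.83
eef_pos: [0.4266, 0.0494, 0.0525]
eef_rot: [-3.136, 0.192, -0.0]
contact_force: [0.5, -0.7, -0.5]
gripper_width: 0.231
gripper_force: 50.0
```

Run:
```python
from h import *
from bench import ctrl
p,r=now();print(r[:,0])
i=ctrl.get_image("wrist");T=np.eye(4);T[:3,:3]=r;T[:3,3]=p;W=T@i["mount"]
s=ctrl.get_image("scene")
pickle.dump((i,W,s),open("w3.pkl","wb"))
A=cv2.resize(i["color"][:,:,::-1],(400,300));
B=cv2.resize(s["color"][150:240,220:340,::-1],(400,300),interpolation=cv2.INTER_CUBIC)
cv2.imwrite("pics/w3.png",np.hstack([cv2.resize(A,(400,300)),B]))
```

```text
7.83 [0.4266 0.0494 0.0525] [ 0.112  0.303  2.171 -0.     0.667  1.805] w 0.231 [ 0.5 -0.7 -0.5]
[ 9.92507276e-01 -1.22185423e-01  1.69256512e-04]
```

View pics/w3.png

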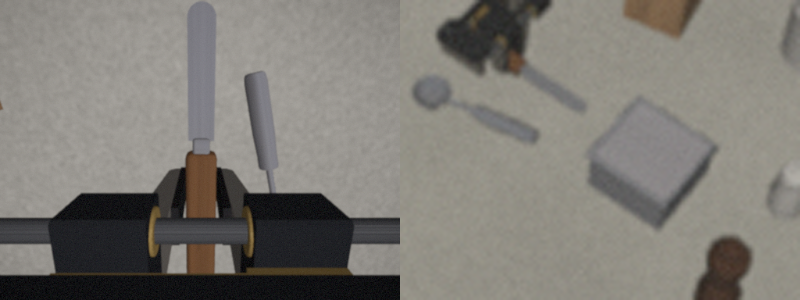

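The knife is held straight, tip at (201,3) in the left panel; the right panel shows it in front of the tin. I'll measure the blade's height and tip.

Run:
```python
from h import *
i,W,s=pickle.load(open("w3.pkl","rb"));P=pts(i,W)
for v in(8,30,60,100,140,165):
    q=P[v-2:v+3,252:264].reshape(-1,3);print(v,np.median(q,0).round(4))
print(ray(i,[[257,3]],.0565,W))
S=pts(s)
# scene: blade z
print(((P-TC)@TX)[8,257])
```

```text
8 [0.5396 0.0362 0.0564]
30 [0.5298 0.0374 0.0566]
60 [0.5165 0.0391 0.0566]
100 [0.4975 0.0414 0.0564]
140 [0.4774 0.0439 0.0564]
165 [0.4643 0.0455 0.0565]
[[0.54169281 0.03622521 0.0565    ]]
-0.10325831661256585
```

Call:
step_arm(commands=[[[0.2,0,0,0,0,0],[0.3,0,0,0,0,0],[0.3,0,0,0,0,0],[0.3,0,0,0,0,0],[0.3,0,0,0,0,0],[0.2,0,0,0,0,0],[0.075,0,0,0,0,0],[0,0,-0.03,0,0,0],[0,0,-0.03,0,0,0],[0,0,-0.03,0,0,0],[0,0,0,0,0,0]]])

```text
time_s: 8.85
eef_pos: [0.4922, 0.0414, 0.0559]
eef_rot: [3.136, -0.192, -0.001]
contact_force: [0.2, 0.4, -1.1]
gripper_width: 0.229
gripper_force: 50.0
```

Call:
step_arm(commands=[[[0.013,0,-0.138,0,0,0],[0.013,0,-0.138,0,0,0],[0.013,0,-0.138,0,0,0],[0.039,0,-0.133,0,0,0],[0.039,0,-0.133,0,0,0],[0.039,0,-0.133,0,0,0],[0.063,0,-0.124,0,0,0],[0.063,0,-0.124,0,0,0],[0.063,0,-0.124,0,0,0]]])

```text
time_s: 9.6
eef_pos: [0.5069, 0.0396, 0.1037]
eef_rot: [-3.136, 0.192, -0.0]
contact_force: [-0.5, 0.6, -1.3]
gripper_width: 0.236
gripper_force: 50.0
```

Run:
```python
from h import *
from bench import ctrl
p,r=now();s=ctrl.get_image("scene");d=ctrl.get_image("side")
f=lambda a:cv2.resize(a[...,::-1],(400,400),interpolation=cv2.INTER_CUBIC)
cv2.imwrite("pics/w4.png",np.hstack([f(s["color"][130:250,220:340]),f(d["color"][150:250,150:250])]))
```

```text
9.6 [0.5069 0.0396 0.1037] [ 0.075  0.316  1.978 -0.     0.848  1.768] w 0.236 [-0.5  0.6 -1.3]
```

View pics/w4.png

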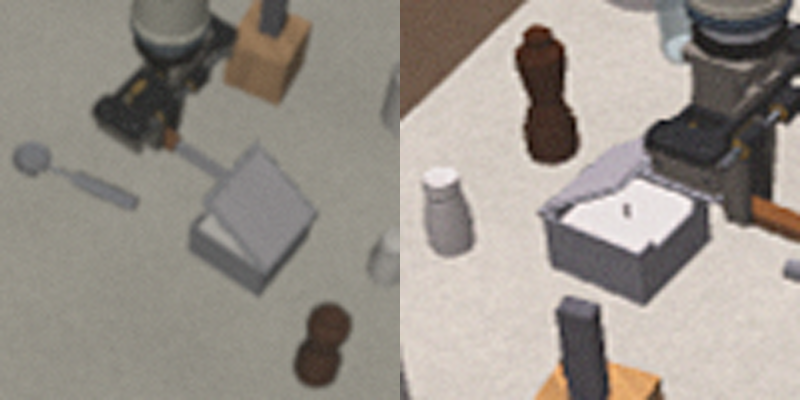

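The lid is rising on the blade tip, with the wick visible in the side view. I'll carry on along the arc.

Call:
step_arm(commands=[[[0.085,0,-0.11,0,0,0],[0.085,0,-0.11,0,0,0],[0.085,0,-0.11,0,0,0],[0.104,0,-0.092,0,0,0],[0.104,0,-0.092,0,0,0],[0.104,0,-0.092,0,0,0],[0.119,0,-0.071,0,0,0],[0.119,0,-0.071,0,0,0],[0.119,0,-0.071,0,0,0],[0.13,0,-0.048,0,0,0],[0.13,0,-0.048,0,0,0],[0.13,0,-0.048,0,0,0]]])

```text
time_s: 10.7
eef_pos: [0.5592, 0.0332, 0.1418]
eef_rot: [3.136, -0.192, -0.0]
contact_force: [-0.6, -0.7, -0.9]
gripper_width: 0.233
gripper_force: 50.0
```

Call:
step_arm(commands=[[[0.137,0,-0.023,0,0,0],[0.137,0,-0.023,0,0,0],[0.137,0,-0.023,0,0,0],[0,0,0,0,0,0],[0,0,0,0,0,0],[0,0,0,0,0,0]]])

```text
time_s: 11.2
eef_pos: [0.575, 0.0313, 0.1444]
eef_rot: [3.136, -0.192, -0.0]
contact_force: [-0.1, -1.0, -1.5]
gripper_width: 0.234
gripper_force: 50.0
```

Run:
```python
from h import *
from bench import ctrl
p,r=now();s=ctrl.get_image("scene");d=ctrl.get_image("side")
for n,i in(("scene",s),("side",d)):
    P=pts(i)-TC;x=P@TX;y=P@np.array(yaw(TY+90));z=P[...,2]
    m=(z>.08)&(z<.2)&(abs(y)<.06)&(abs(y)>.03)&(x>.02)&(x<.12)
    if m.sum()>20:
        f=np.polyfit(z[m],x[m],1);print(n,m.sum(),f,"x z max",x[m].max(),z[m].max(),"angle",np.degrees(np.arctan2(1,-f[0])))
```

```text
11.2 [0.575  0.0313 0.1444] [ 0.052  0.354  1.805 -0.     0.982  1.745] w 0.234 [-0.1 -1.  -1.5]
scene 93 [-0.02536834  0.05976551] x z max 0.05899311913032013 0.17729606190864922 angle 88.54681314947229
side 130 [-0.0204027   0.05737946] x z max 0.060764335698035875 0.1758970394078715 angle 88.8311733255579
```

Run:
```python
from h import *
p,r=now(); p0=p-.12*TX
r1=Rt([0,0,-1],yaw(7-90))
go(p0,r,[.47,-.288,.055],r1,14)
```

```text
11.3 [0.5748 0.0313 0.1444] [ 0.052  0.354  1.805 -0.     0.982  1.745] w 0.234 [ 0.1 -0.1 -1.3]
14 [0.0308, 0.5975, 0.1597, 0.0, 0.0, -0.0167]
```

Call:
step_arm(commands=[[[-0.3,0,0,0,0,0],[-0.6,0,0,0,0,0],[-0.6,0,0,0,0,0],[-0.6,0,0,0,0,0],[-0.6,0,0,0,0,0],[-0.3,0,0,0,0,0]]])

```text
time_s: 11.8
eef_pos: [0.4529, 0.046, 0.1442]
eef_rot: [3.136, -0.192, -0.003]
contact_force: [-0.5, 0.4, -0.2]
gripper_width: 0.23
gripper_force: 50.0
```

Call:
step_arm(commands=[[[0.03,0.6,0.16,0,0,-0.0167],[0.03,0.6,0.16,0,0,-0.0167],[0.03,0.6,0.16,0,0,-0.0167],[0.03,0.6,0.16,0,0,-0.0167],[0.03,0.6,0.16,0,0,-0.0167],[0.03,0.6,0.16,0,0,-0.0167],[0.03,0.6,0.16,0,0,-0.0167],[0.03,0.6,0.16,0,0,-0.0167],[0.03,0.6,0.16,0,0,-0.0167],[0.03,0.6,0.16,0,0,-0.0167],[0.03,0.6,0.16,0,0,-0.0167],[0.03,0.6,0.16,0,0,-0.0167]]])

```text
time_s: 12.8
eef_pos: [0.4632, -0.2434, 0.0675]
eef_rot: [3.138, 0.139, 0.001]
contact_force: [0.7, -0.2, -0.6]
gripper_width: 0.235
gripper_force: 50.0
```

Call:
step_arm(commands=[[[0.03,0.6,0.16,0,0,-0.0167],[0.03,0.6,0.16,0,0,-0.0167],[0,0,0.3,0,0,0],[0,0,0.3,0,0,0],[0,0,0.3,0,0,0],[0,0,0.15,0,0,0],[0,0,0,0,0,0],[0,0,0,0,0,0]]])

```text
time_s: 13.47
eef_pos: [0.4695, -0.2885, 0.0125]
eef_rot: [-3.135, -0.194, 0.002]
contact_force: [0.5, -0.2, -0.7]
gripper_width: 0.234
gripper_force: 50.0
```

Lower the last 7 mm and release. Then lift and plan the move to the lighter.

Call:
step_arm(commands=[[[0,0,0.06,0,0,0],[0,0,0.06,0,0,0],[0,0,0.05,0,0,0],[0,0,0,0,0,0],[0,0,0,0,0,0]]])

```text
time_s: 13.88
eef_pos: [0.4699, -0.2894, 0.0061]
eef_rot: [3.136, 0.193, 0.0]
contact_force: [-0.2, 0.3, -0.4]
gripper_width: 0.228
gripper_force: 50.0
```

Call:
step_arm(commands=[[[0,0,0,0,0,0],[0,0,0,0,0,0],[0,0,0,0,0,0],[0,0,0,0,0,0],[0,0,0,0,0,0],[0,0,-0.3,0,0,0],[0,0,-0.6,0,0,0],[0,0,-0.8,0,0,0],[0,0,-0.8,0,0,0],[0,0,-0.8,0,0,0],[0,0,-0.8,0,0,0],[0,0,-0.8,0,0,0]]], claw=0.6)

```text
time_s: 14.88
eef_pos: [0.4695, -0.2892, 0.2047]
eef_rot: [3.135, 0.192, 0.001]
contact_force: [0.4, -0.6, -0.3]
gripper_width: 0.598
gripper_force: 0.0
```

Run:
```python
from h import *
from bench import ctrl
p,r=now()
s=ctrl.get_image("scene");P=pts(s);hsv=cv2.cvtColor(s["color"],cv2.COLOR_RGB2HSV)
m=(hsv[...,0]<20)&(hsv[...,1]>100);m[:215]=0;m[270:]=0;m[:,:190]=0;m[:,250:]=0
v,u=np.nonzero(m);print(len(v),cv2.minAreaRect(ray(s,np.c_[u,v],.012)[:,:2].astype(np.float32)),np.median(P[m],0))
d=ctrl.get_image("side")
for i in(s,d):
    Q=pts(i)-TC;x=Q@TX;y=Q@np.array(yaw(TY+90));z=Q[...,2]
    m=(z>.08)&(z<.2)&(abs(y)<.06)&(x>.02)&(x<.12);f=np.polyfit(z[m],x[m],1);print("lid",m.sum(),np.degrees(np.arctan2(1,-f[0])))
for a in(3-90,):
    r1=Rt([0,0,-1],yaw(a));go(p,r,[.534,.261,.30],r1,20);go(p,r,[.534,.261,.30],Rt([0,0,-1],yaw(3)),20)
```

```text
14.88 [ 0.4695 -0.2892  0.2047] [-0.555  0.249  1.803 -0.     1.089  0.893] w 0.598 [ 0.4 -0.6 -0.3]
97 ((0.4413749873638153, -0.2656235694885254), (0.09099914133548737, 0.07802741229534149), 6.533380508422852) [ 0.44825393 -0.2970563   0.01587285]
lid 199 88.1809617405376
lid 468 88.77465538362817
20 [0.1417, -0.6779, -0.1192, 0.0, -0.0, 0.0034]
20 [0.6206, -0.4418, -0.1191, 0.0, -0.0, -0.0716]
```

Call:
step_arm(commands=[[[0.14,-0.68,-0.12,0,0,0.0034],[0.14,-0.68,-0.12,0,0,0.0034],[0.14,-0.68,-0.12,0,0,0.0034],[0.14,-0.68,-0.12,0,0,0.0034],[0.14,-0.68,-0.12,0,0,0.0034],[0.14,-0.68,-0.12,0,0,0.0034],[0.14,-0.68,-0.12,0,0,0.0034],[0.14,-0.68,-0.12,0,0,0.0034],[0.14,-0.68,-0.12,0,0,0.0034],[0.14,-0.68,-0.12,0,0,0.0034],[0.14,-0.68,-0.12,0,0,0.0034],[0.14,-0.68,-0.12,0,0,0.0034]]])

```text
time_s: 15.98
eef_pos: [0.5025, 0.0435, 0.2599]
eef_rot: [3.139, 0.125, -0.0]
contact_force: [0.8, 0.5, 1.0]
gripper_width: 0.599
gripper_force: 0.0
```

Call:
step_arm(commands=[[[0.14,-0.68,-0.12,0,0,0.0034],[0.14,-0.68,-0.12,0,0,0.0034],[0.14,-0.68,-0.12,0,0,0.0034],[0.14,-0.68,-0.12,0,0,0.0034],[0.14,-0.68,-0.12,0,0,0.0034],[0.14,-0.68,-0.12,0,0,0.0034],[0.14,-0.68,-0.12,0,0,0.0034],[0.14,-0.68,-0.12,0,0,0.0034],[0,0,0,0,0,0],[0,0,0,0,0,0],[0,0,0,0,0,0]]])

```text
time_s: 16.9
eef_pos: [0.5325, 0.2616, 0.2976]
eef_rot: [3.14, 0.082, -0.002]
contact_force: [-0.1, -0.6, -0.6]
gripper_width: 0.601
gripper_force: 0.0
```

Run:
```python
from h import *
from bench import ctrl
p,r=now()
i=ctrl.get_image("wrist");T=np.eye(4);T[:3,:3]=r;T[:3,3]=p;W=T@i["mount"];P=pts(i,W);z=P[...,2]
m=(z>.165)&(z<.192)&(abs(P[...,0]-.534)<.05)&(abs(P[...,1]-.261)<.05)
m=cv2.morphologyEx(m.astype(np.uint8),cv2.MORPH_OPEN,np.ones((3,3)))
v,u=np.nonzero(m);print(len(u),np.median(z[m>0]),cv2.minAreaRect(ray(i,np.c_[u,v],.18,W)[:,:2].astype(np.float32)),u.min(),u.max(),v.min(),v.max())
d=ctrl.get_image("side")
s=ctrl.get_image("scene");P=pts(s);z=P[...,2]
m=(z>.17)&(z<.19)&(abs(P[...,0]-.534)<.03)&(abs(P[...,1]-.261)<.03)
if m.sum()>5:print(m.sum(),cv2.minAreaRect(P[m][:,:2].astype(np.float32)))
go(p,r,[.534,.261,.135],Rt([0,0,-1],yaw(-87)),12)
cv2.imwrite("pics/w5.png",np.hstack([cv2.resize(i["color"][...,::-1],(400,300)),cv2.resize(s["color"][...,::-1],(400,300))]))
```

```text
16.9 [0.5325 0.2616 0.2976] [ 0.454  0.237  1.606 -0.     1.3    1.973] w 0.601 [-0.1 -0.6 -0.6]
660 0.17888874403536464 ((0.535402774810791, 0.26417964696884155), (0.03072570078074932, 0.019606471061706543), 3.329643487930298) 245 266 165 197
37 ((0.5356272459030151, 0.2615567147731781), (0.028790978714823723, 0.02338397316634655), 6.694356918334961)
12 [0.0032, 0.0013, 0.3388, 0.0001, 0.0001, -0.0]
```

View pics/w5.png

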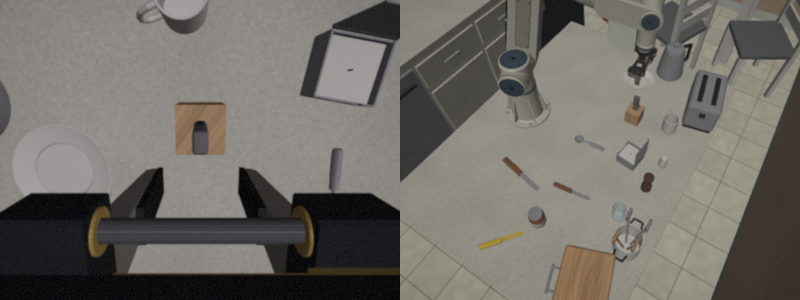

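The wrist view shows the lighter at (200,138) between the finger lines, with the lid standing open. Descend and grip.

Call:
step_arm(commands=[[[0.005,-0.003,0.35,0,0,0],[0.005,-0.003,0.45,0,0,0],[0.005,-0.003,0.45,0,0,0],[0.005,-0.003,0.45,0,0,0],[0.005,-0.003,0.45,0,0,0],[0.005,-0.003,0.45,0,0,0],[0.005,-0.003,0.45,0,0,0],[0.005,-0.003,0.45,0,0,0],[0.005,-0.003,0.35,0,0,0],[0.005,-0.003,0.2,0,0,0],[0,0,0,0,0,0],[0,0,0,0,0,0]]])

```text
time_s: 18.05
eef_pos: [0.5351, 0.2631, 0.1362]
eef_rot: [3.14, 0.08, -0.001]
contact_force: [0.5, 0.2, -0.2]
gripper_width: 0.602
gripper_force: 0.0
```

Call:
step_arm(commands=[[[0,0,0,0,0,0],[0,0,0,0,0,0],[0,0,0,0,0,0],[0,0,0,0,0,0],[0,0,0,0,0,0],[0,0,0,0,0,0],[0,0,0,0,0,0],[0,0,0,0,0,0],[0,0,0,0,0,0]]], claw=0, force=30)

```text
time_s: 18.8
eef_pos: [0.5352, 0.2637, 0.1363]
eef_rot: [-3.14, -0.081, -0.0]
contact_force: [-0.5, 0.1, 2.9]
gripper_width: 0.215
gripper_force: 30.0
```

Call:
step_arm(commands=[[[0,0,-0.2,0,0,0],[0,0,-0.4,0,0,0],[0,0,-0.5,0,0,0],[0,0,-0.5,0,0,0],[0,0,-0.5,0,0,0],[0,0,-0.5,0,0,0],[0,0,-0.5,0,0,0],[0,0,-0.5,0,0,0],[0,0,-0.4,0,0,0],[0,0,-0.2,0,0,0],[0,0,0,0,0,0]]])

```text
time_s: 19.72
eef_pos: [0.5358, 0.2639, 0.3062]
eef_rot: [-3.139, -0.081, -0.005]
contact_force: [-0.2, 0.3, -1.0]
gripper_width: 0.215
gripper_force: 30.0
```

Run:
```python
from h import *
p,r=now()
a=np.radians(2);f=np.array([np.cos(a),np.sin(a),0]);zt=f-np.array([0,0,1]);zt/=np.linalg.norm(zt)
y=[np.sin(a),-np.cos(a),0]
tip=np.array([.642,.0228,.061]);g=tip-.125*zt
pre=g+[-.03,0,.08]-0*f
print(pre)
go(p,r,pre,Rt(zt,y),16)
go(pre,Rt(zt,y),g,Rt(zt,y),8)
```

```text
19.72 [0.5358 0.2639 0.3062] [ 0.455  0.235  1.59  -0.     1.314  1.975] w 0.215 [-0.2  0.3 -1. ]
[0.5236655  0.01971529 0.22938835]
16 [-0.0786, 0.3802, 0.1017, -0.0005, 0.0467, 0.0009]
8 [-0.1105, 0.0033, 0.243, 0.0, 0.0, 0.0]
```

Call:
step_arm(commands=[[[-0.079,0.38,0.1,0,0.0467,0.001],[-0.079,0.38,0.1,0,0.0467,0.001],[-0.079,0.38,0.1,0,0.0467,0.001],[-0.079,0.38,0.1,0,0.0467,0.001],[-0.079,0.38,0.1,0,0.0467,0.001],[-0.079,0.38,0.1,0,0.0467,0.001],[-0.079,0.38,0.1,0,0.0467,0.001],[-0.079,0.38,0.1,0,0.0467,0.001],[-0.079,0.38,0.1,0,0.0467,0.001],[-0.079,0.38,0.1,0,0.0467,0.001],[-0.079,0.38,0.1,0,0.0467,0.001],[-0.079,0.38,0.1,0,0.0467,0.001]]])

```text
time_s: 20.72
eef_pos: [0.5188, 0.0796, 0.247]
eef_rot: [-2.992, -0.058, -0.905]
contact_force: [0.5, -0.8, -1.3]
gripper_width: 0.218
gripper_force: 30.0
```

Call:
step_arm(commands=[[[-0.079,0.38,0.1,0,0.0467,0.001],[-0.079,0.38,0.1,0,0.0467,0.001],[-0.079,0.38,0.1,0,0.0467,0.001],[-0.079,0.38,0.1,0,0.0467,0.001],[0,0,0,0,0,0],[0,0,0,0,0,0],[0,0,0,0,0,0]]])

```text
time_s: 21.3
eef_pos: [0.5214, 0.032, 0.23]
eef_rot: [-2.896, -0.055, -1.142]
contact_force: [-0.2, 0.3, -1.0]
gripper_width: 0.218
gripper_force: 30.0
```

Run:
```python
from h import *
from bench import ctrl
p,r=now();print(r[:,2],"tip",p+.125*r[:,2])
s=ctrl.get_image("scene");d=ctrl.get_image("side");pickle.dump((s,d),open("w6.pkl","wb"))
# project expected tip and wick, side/scene pixel
for n,i in(("scene",s),("side",d)):
    for q in(p+.125*r[:,2],np.array([.642,.0228,.056])):
        c=np.linalg.inv(i["world_from_camera"])@np.r_[q,1];print(n,i["fx"]*c[0]/c[2]+i["cx"],i["fy"]*c[1]/c[2]+i["cy"])
f=lambda a:cv2.resize(a[...,::-1],(400,400),interpolation=cv2.INTER_CUBIC)
cv2.imwrite("pics/w6.png",np.hstack([f(s["color"][130:230,240:340]),f(d["color"][150:250,150:250])]))
```

```text
21.3 [0.5214 0.032  0.23  ] [ 0.059 -0.106  2.386 -0.008  0.109  1.599] w 0.218 [-0.2  0.3 -1. ]
[ 0.68188703  0.03939237 -0.73039601] tip [0.60668025 0.03688693 0.13872711]
scene 290.97668507556915 176.79045822166327
scene 295.42553206412776 195.23841381620275
side 210.60443181245924 187.2977283624074
side 205.60344178462958 201.15424097956287
```

View pics/w6.png

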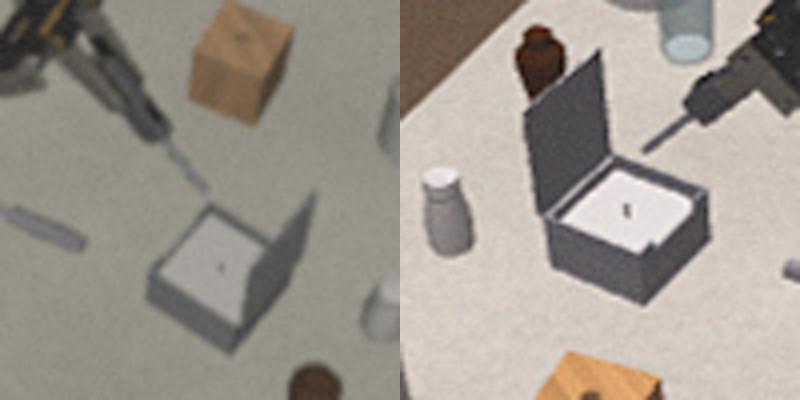

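The scene panel shows the nozzle tip at (208,191) and the wick at (221,265); the side panel shows the tip at (645,150) and the wick at (627,206). Both agree with the calculated tip to about 1 px. Joint 5 is close to its limit, so I'll check reachability with a quick planar fit of the recorded poses.

Run:
```python
from h import *
from scipy.optimize import least_squares
D=[([.184,.5969,.2139],[.354,1.634,1.155]),([.4985,.1032,.4023],[.038,1.617,1.487]),([.4859,-.2899,.2008],[.276,1.776,1.091]),([.4797,-.2882,.0048],[.535,1.916,.689]),([.4266,.0494,.0525],[.303,2.171,.667]),([.5069,.0396,.1037],[.316,1.978,.848]),([.5750,.0313,.1444],[.354,1.805,.982]),([.5325,.2616,.2976],[.237,1.606,1.3]),([.5214,.032,.23],[-.106,2.386,.109])]
def basis(q):
    a,b,c=q[0],q[0]+q[1],sum(q)
    return np.array([[np.sin(a),np.cos(a),np.sin(b),np.cos(b),np.sin(c),1,0],[np.cos(a),-np.sin(a),np.cos(b),-np.sin(b),np.cos(c),0,1]])
A=np.vstack([basis(q) for _,q in D]);y=np.concatenate([[np.hypot(*p[:2]),p[2]] for p,_ in D])
k,_,rk,_=np.linalg.lstsq(A,y,rcond=None);print(k.round(3),rk,abs(A@k-y).max())
tip=np.array([.640,.0228,.060])
for sl in(45,47,50,52):
    s=np.radians(sl);R_=np.hypot(*tip[:2])-.125*np.cos(s);Z=tip[2]+.125*np.sin(s)
    f=lambda q:np.r_[basis(q)@k-[R_,Z],sum(q)-(np.pi/2+s)]
    o=least_squares(f,[0,2.3,.1]);print(sl,o.x.round(3),o.cost)
```

```text
[ 0.568 -0.     0.495  0.059  0.359  0.     0.294] 7 0.00039736052532735044
45 [ 0.159  2.433 -0.236] 9.022547684844735e-27
47 [ 0.143  2.402 -0.154] 1.602412232329068e-29
50 [ 0.128  2.353 -0.038] 7.725768190816686e-18
52 [0.122 2.32  0.036] 1.8019002797202536e-19
```

The 45° slant in the radial plane would need q5 below 0. Slanting from the -y, robot-ward side (tool azimuth +60°) should work, so I'll check joints with a small model.

```bash
cat >> h.py <<'E'
def fk(q):
    ry=lambda a:R.from_euler("y",a);rz=lambda a:R.from_euler("z",a);b=q[1]+q[2]
    w=rz(q[0]).apply([.568*np.sin(q[1])+.495*np.sin(b)+.059*np.cos(b),0,.294+.568*np.cos(q[1])+.495*np.cos(b)-.059*np.sin(b)])
    o=rz(q[0])*ry(b)*rz(q[3])*ry(q[4])*rz(q[5]+np.pi/2)
    return w+.359*o.as_matrix()[:,2],o.as_matrix()
def ik(p,Rm,q0):
    from scipy.optimize import least_squares
    def f(q):
        a,b=fk(q);return np.r_[(a-p)*5,(b-Rm).ravel()]
    o=least_squares(f,q0);return o.x,o.cost
def pose(phi,sl,tip,L=.125):
    a=np.radians(phi);s=np.radians(sl);z=np.array([np.cos(s)*np.cos(a),np.cos(s)*np.sin(a),-np.sin(s)])
    return np.array(tip)-L*z,Rt(z,[np.sin(a),-np.cos(a),0])
E
python3 - <<'E'
from h import *
from bench import ctrl
p,r=now();q=ctrl.get_state()["q"]
a,b=fk(q);print(a-p,abs(b-r).max())
tip=[.638,.022,.060]
for phi in(45,60,75):
    g,G=pose(phi,45,tip);print(phi,g.round(3),*[x.round(3) for x in ik(g,G,[-.3,.2,2.,1.,.8,1.6])])
pa,Ra=pose(3,75,np.array([.60,.03,.17]))
go(p,r,pa,Ra,6)
pb,Rb=pose(60,45,np.array(tip)+[-.01,-.015,.06])
go(pa,Ra,pb,Rb,14)
q0=ik(pa,Ra,[.05,.1,2.1,0,.7,1.6]);print(q0)
sl=R.from_matrix(Ra.T@Rb).as_rotvec()
print(ik(pb,Rb,[-.3,.2,2.,1.,.8,1.6]))
E
```

```text
21.4 [0.5218 0.0323 0.2305] [ 0.059 -0.106  2.386 -0.006  0.109  1.596] w 0.215 [-0.2 -0.6 -1.2]
[ 3.35531780e-05 -1.50040075e-03 -6.44270302e-04] 4.440892098500626e-16
45 [ 0.576 -0.04   0.148] [-0.507  0.348  2.128  1.175  0.828 -0.633] 0.0
60 [ 0.594 -0.055  0.148] [-0.531  0.452  1.941  0.969  1.031 -0.654] 0.0
75 [ 0.615 -0.063  0.148] [-0.512  0.557  1.743  0.817  1.223 -0.694] 0.0
6 [0.2961, 0.024, -0.1163, -0.0012, -0.0782, -0.0021]
14 [-0.124, 0.1862, 0.0922, 0.0343, 0.0327, -0.0594]
(array([4.93257118e-02, 5.28205051e-02, 1.86470106e+00, 9.57105928e-04,
       9.62273065e-01, 1.56731841e+00]), np.float64(4.6855176177551214e-26))
(array([-0.56461755,  0.35923588,  1.91006133,  0.90043372,  1.12351747,
       -0.55737507]), np.float64(1.7037747200795456e-19))
```

Call:
step_arm(commands=[[[0.296,0.024,-0.116,0,-0.078,-0.002],[0.296,0.024,-0.116,0,-0.078,-0.002],[0.296,0.024,-0.116,0,-0.078,-0.002],[0.296,0.024,-0.116,0,-0.078,-0.002],[0.296,0.024,-0.116,0,-0.078,-0.002],[0.296,0.024,-0.116,0,-0.078,-0.002],[0,0,0,0,0,0],[0,0,0,0,0,0]]])

```text
time_s: 22.07
eef_pos: [0.5688, 0.0278, 0.2906]
eef_rot: [-3.101, -0.083, -0.412]
contact_force: [-0.7, 0.3, -0.7]
gripper_width: 0.216
gripper_force: 30.0
```

Call:
step_arm(commands=[[[-0.124,0.186,0.092,0.0343,0.0327,-0.0594],[-0.124,0.186,0.092,0.0343,0.0327,-0.0594],[-0.124,0.186,0.092,0.0343,0.0327,-0.0594],[-0.124,0.186,0.092,0.0343,0.0327,-0.0594],[-0.124,0.186,0.092,0.0343,0.0327,-0.0594],[-0.124,0.186,0.092,0.0343,0.0327,-0.0594],[-0.124,0.186,0.092,0.0343,0.0327,-0.0594]]])

```text
time_s: 22.65
eef_pos: [0.5562, -0.0257, 0.2505]
eef_rot: [-2.745, -0.749, -0.711]
contact_force: [-0.1, -0.3, -0.6]
gripper_width: 0.218
gripper_force: 30.0
```

Run:
```python
from h import *
p,r=now();print(r[:,2],"tip",p+.125*r[:,2])
pb,Rb=pose(60,45,np.array([.628,.007,.12]))
go(p,r,pb,Rb,8)
```

```text
22.65 [ 0.5562 -0.0257  0.2505] [-0.328  0.07   2.031  0.614  0.834  0.337] w 0.218 [-0.1 -0.3 -0.6]
[ 0.39617663  0.31604785 -0.86206602] tip [0.60572706 0.01375941 0.14271676]
8 [-0.1015, 0.1676, 0.0784, 0.0295, 0.0281, -0.052]
```

Call:
step_arm(commands=[[[-0.1,0.168,0.078,0.0295,0.028,-0.052],[-0.1,0.168,0.078,0.0295,0.028,-0.052],[-0.1,0.168,0.078,0.0295,0.028,-0.052],[-0.1,0.168,0.078,0.0295,0.028,-0.052],[-0.1,0.168,0.078,0.0295,0.028,-0.052],[-0.1,0.168,0.078,0.0295,0.028,-0.052],[-0.1,0.168,0.078,0.0295,0.028,-0.052],[-0.1,0.168,0.078,0.0295,0.028,-0.052],[0,0,0,0,0,0],[0,0,0,0,0,0],[0,0,0,0,0,0]]])

```text
time_s: 23.57
eef_pos: [0.5848, -0.0687, 0.2092]
eef_rot: [-2.251, -1.292, -0.926]
contact_force: [-0.4, 0.4, 0.3]
gripper_width: 0.215
gripper_force: 30.0
```

```bash
cat > tipchk.py <<'E'
from h import *
from bench import ctrl
p,r=now();print(r[:,2].round(3),"tip",(p+.125*r[:,2]).round(4))
s=ctrl.get_image("scene");d=ctrl.get_image("side");pickle.dump((s,d,p,r),open("w7.pkl","wb"))
def prj(i,q):
    c=np.linalg.inv(i["world_from_camera"])@np.r_[q,1];return np.array([i["fx"]*c[0]/c[2]+i["cx"],i["fy"]*c[1]/c[2]+i["cy"]])
f=lambda a:cv2.resize(a[...,::-1],(400,400),interpolation=cv2.INTER_CUBIC)
for n,i,o in(("scene",s,(240,130)),("side",d,(150,150))):
    print(n,"crop tip",(prj(i,p+.125*r[:,2])-o)*4+2,"wick",(prj(i,[.642,.0228,.056])-o)*4+2)
import sys
cv2.imwrite(f"pics/{sys.argv[1]}.png",np.hstack([f(s["color"][130:230,240:340]),f(d["color"][150:250,150:250])]))
pb,Rb=pose(60,45,np.array([.638,.0195,.061]));go(p,r,pb,Rb,8)
E
python3 tipchk.py w7
```

```text
23.57 [ 0.5848 -0.0687  0.2092] [-0.564  0.359  1.908  0.897  1.123 -0.549] w 0.215 [-0.4  0.4  0.3]
[ 0.353  0.611 -0.709] tip [0.6288 0.0076 0.1206]
scene crop tip [210.04648633 232.31779225] wick [223.70212826 262.95365526]
side crop tip [239.96617061 142.31727006] wick [224.41376714 206.61696392]
8 [-0.0997, 0.0065, 0.1647, -0.0, 0.0003, -0.0006]
```

Call:
step_arm(commands=[[[-0.1,0.006,0.165,0,0,0],[-0.1,0.006,0.165,0,0,0],[-0.1,0.006,0.165,0,0,0],[-0.1,0.006,0.165,0,0,0],[-0.1,0.006,0.165,0,0,0],[-0.1,0.006,0.165,0,0,0],[-0.1,0.006,0.165,0,0,0],[-0.1,0.006,0.165,0,0,0],[0,0,0,0,0,0],[0,0,0,0,0,0],[0,0,0,0,0,0],[0,0,0,0,0,0]]])

```text
time_s: 24.67
eef_pos: [0.595, -0.0578, 0.15]
eef_rot: [-2.249, -1.295, -0.929]
contact_force: [0.1, 0.8, -0.1]
gripper_width: 0.215
gripper_force: 30.0
```

```bash
python3 tipchk.py w8
```

```text
24.67 [ 0.595  -0.0578  0.15  ] [-0.538  0.453  1.935  0.963  1.036 -0.65 ] w 0.215 [ 0.1  0.8 -0.1]
[ 0.354  0.612 -0.708] tip [0.6392 0.0186 0.0615]
scene crop tip [219.64382081 261.81972341] wick [223.70212826 262.95365526]
side crop tip [228.99044897 199.76860632] wick [224.41376714 206.61696392]
8 [-0.0012, -0.0045, 0.0015, 0.0001, 0.0001, -0.0003]
```

View pics/w8.png

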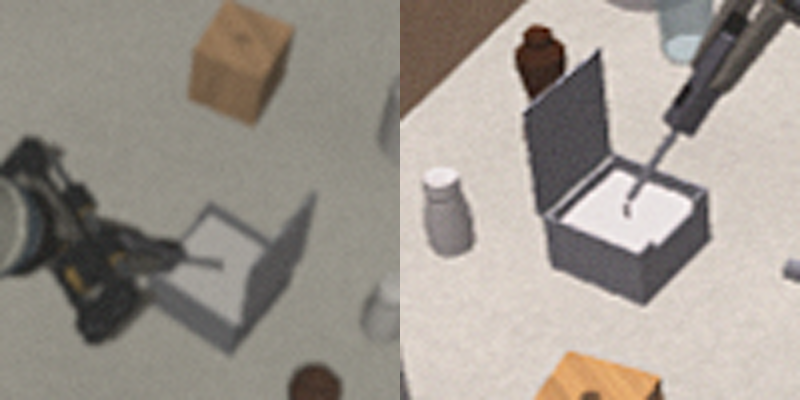

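Both panels show the nozzle tip at the wick: (220,263) in the scene panel, and (630,200) just above the wick in the side panel. The lid is upright and nothing is touching. Handing in.

```bash
python3 -c "
from bench import ctrl
print(ctrl.hand_in())"
```

```text
the job is handed in; nothing more can be done
None
```

I handed the job in at about 25 s: the lid stands open at about 88°, the knife is back on the counter, and the lighter is held in the air at 45° with its nozzle tip an estimated 7 mm from the wick, touching neither tin nor wax in the last pictures.

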